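# Park the large weight on the push-latch lift

## Task

Park the larger of the two brass weights on the green pop-up lift: press the green platform down to its stop once and let go so that it springs up, set the weight upright on the middle of the raised platform, then press it down again until it latches and stays down. The orange lift is in use: leave it standing up.

Things in the scene. Friction and masses are not known exactly. Their poses are not given: they have to be found in the camera images.
- green_lift (a joint): Platform height over its latched height, m: about 0.001 latched (start), 0.040 up, -0.0085 lower stop. Push-push latch: each press to the stop (7 mm below latched at least), then let go, changes the state: latched -> springs up in 0.5 s; up -> rises from the stop to about 0.001 and stays. Shorter presses do nothing. Push with closed fingertips or on the load: 2 to 5 N, steep rise at the stop.
- green_lift_top (a point): Centre of the green platform's level top, moving with it. Disc 72 mm across, thin 36 mm black rubber disc on it, in a round grey housing fixed to the bench: 92 mm across (foot 112), open collar 78 mm inside, rim 58 mm above the bench. Top above bench: 53 mm latched (5 below the rim), 92 up, 43.5 at the stop.
- large_weight: The larger brass weight: round, 34 mm in diameter, 23 mm high with a narrower knob on top, about 0.12 kg; origin at the centre of its underside, z up. It stands on the bench. (The smaller one, 27 mm in diameter and 17 mm high, is a bystander.) A tall glue gun on a stand is fixed behind the work (x over 0.57, y about 0, 0.55 m high): keep the arm in front of it.
- orange_lift (a joint): Height of the orange lift's platform above its latched height, in m. The same device with an orange platform; it stands up (about 0.040) and must stay up.
Things that resemble listed ones, but are neither listed nor needed, are in the scene too. Leave any red look-alike of the large_weight alone.

How it is judged:
On the way, in this order (a step that is already met when the one before it is completed fails the run):
1. the green lift is released and up, with nothing on it yet (value of joint green_lift above 0.033 m and horizontal distance between large_weight and green_lift_top above 0.06 m), for 0.1 s.
2. the large weight stands on the raised green platform (value of joint green_lift above 0.03 m and horizontal distance between large_weight and green_lift_top below 0.018 m and z of large_weight in the frame of green_lift_top below 0.003 m and angle between large_weight's own z axis and vertical below 0.17 rad), for 0.2 s.
At the end, for the whole second after the job is handed in: The green lift is latched down (within 4 mm of its latched height) with the large weight standing upright (within 10 degrees) and at rest on it, at most 18 mm off its centre; the orange lift is still up (value of joint green_lift between -0.004 and 0.004 m and horizontal distance between large_weight and green_lift_top below 0.018 m and z of large_weight in the frame of green_lift_top below 0.004 m and angle between large_weight's own z axis and vertical below 0.17 rad and linear speed of large_weight below 0.02 m/s and value of joint orange_lift above 0.03 m); the robot touches nothing.
It fails at once if the orange lift is pressed down (value of joint orange_lift below 0.03 m).
It also fails if it takes over 64 s, if anything falls off the work surface, if the arm or the gripper's body presses on something with over 40 N, if the wrist force passes 120 N, or if a joint passes its speed limit or range.

## Robot

A 7-joint arm with a two-finger parallel gripper is mounted at the origin on a cart in front of the work surface, level with it; the furniture and walls round the work are solid. World frame = base frame: x ahead of the robot, y to its left, z up, the work surface at z = 0. Lengths are in m, angles in rad, forces in N, time in s.
With the tool pointing down it reaches from about 0.425 to 0.95 m from the base axis. Payload 16.7 kg.
Tool frame: the origin (TCP) lies between the finger pads; the fingertips stand 19 mm ahead of it and the grasp point (between the pads) is the TCP; z points along the fingers, x is the direction in which the jaws open and shut, and the axes are right-handed (so a half turn about z gives the same grasp; the last joint's range is limited). The gripper opens to 94 mm and grips with 3 to 60 N. Pads are 16 mm wide; open, the fingers measure 119 mm over their backs; the gripper's body (75 mm by 177 mm) begins 78 mm behind the grasp point.
Start: joints at [1.113, 0.426, 0.074, 1.606, -0.034, 1.111, -0.067], TCP at [0.205, -0.643, 0.224] pointing down, gripper open.
Joint ranges: [-2.85, 2.85], [-0.5, 2.14], [-1.23, 1.37], [0.21, 2.46], [-1.02, 4.16], [0.16, 2.05], [-2.73, 2.73]. Speed limits (rad/s): [1.89, 1.89, 2.39, 2.39, 3.01, 3.01, 3.01].

## Interface

Orientations are given as a unit quaternion [x, y, z, w].
In Python, from station import bot gives the robot as it stands.
- The arm moves only by the shell command python3 -m creep 'ROWS'. ROWS is JSON, a list of rows, each an object of numbers: "tx", "ty", "tz": the shift along the tool's x, y, z in m; "twist": the turn about the tool's z in degrees; "jaw": the finger opening in m, from 0 to 0.094. A call has 1 to 8 rows; each row is the pose to reach, as a shift and turn from the pose commanded when the call began, along the tool's axes at that moment; what a row does not reach only later rows make up. A row lasts 1/12 s, in which the tool goes at most 41.7 mm and 7.16 degrees, less where a joint would pass 70% of its speed; a pose out of reach is approached as far as the arm can. A call with a gripper value outside its range is refused whole. The fingers move at their own pace and stop on an object; the grip force is fixed at half the most. Time passes only in rows, so rows that repeat a pose let the fingers close. It gives the time, the measured TCP pose, the force and the opening at its end, in the units of the state.
- bot.get_obs(): the state, without advancing time (a new reading comes with each control period).
- bot.snapshot(name): name is "side" or "top" or "wrist"; returns a dict with "img" (384x512x3 uint8, red, green, blue), "vertical_fov" (degrees; the focal length in pixels is half the picture's height over the tangent of half this angle, whatever the lens; pixels are square), "cx", "cy" (the principal point, pixels), "xyz" and "attitude" of the camera in the world; the wrist camera has in their place "tool_from_camera" (4x4, takes a point from camera to tool coordinates, whose origin is the TCP and whose axes are the tool frame's). Camera axes: x right, y down, z forward; pixel columns grow to the right and rows downward; lengths in m; the calibration is good to about 2 mm. A picture is of the moment at which its call begins: read the wrist's pose just before it. There is no depth.
- bot.job_done(): hands the job in, once; it reports no verdict.
Trained networks look in a picture, given as the dict that the camera call returned (one of the last four; its "shot" number tells which), for a name from the list of things; names that differ only in an ending like _2 or _b are one class to them, and where a whole thing is asked for, a point or a joint stands for the part that bears it (a point fixed in the world has none). Each returns a list of dicts, best first, with "confidence" (0 to 1); they miss things now and then, are a little off and sometimes report something else, mostly with a low value. They report only what shows in the picture. A call takes as long as a camera call. They do not tell look-alikes from the thing itself.
- bot.cut_out(target, picture): "region" (384x512 bool, what is visible of it) and "box" ([centre column, centre row, width, height] in pixels, round what is visible of it).
The state is a dict: "clock": time; "q": joint angles; "joint_vel": joint speeds; "joint_torque": joint torques, N m; "tool_pos": TCP position; "ee_rot": TCP orientation; "contact_force": force on the tool from outside, world axes, zero at the start; "moment": the same for the moment, N m; "grip_width": finger opening in m.
Only numpy, scipy, OpenCV 4.12 (cv2) and the standard library are available. Lean on these libraries where they do the work, as an engineer would, in place of code of your own. Each camera call takes 0.05 s, during which the arm holds its last target.

## Working session

There is one attempt and no reset: what is moved stays moved. The work goes in short steps, Python scripts to look and compute and a shell command to move; the robot and the scene stay as the last step left them, time stands still between calls to the robot, and variables do not carry over. Pictures are saved under pics/ and viewed, and the job is handed in when it is done.

```bash
ls; mkdir -p pics
cat > h.py <<'E'
import numpy as np, cv2
from station import bot
from scipy.spatial.transform import Rotation as R
def save(n,s,scale=1.5): cv2.imwrite('pics/'+n+'.png', cv2.resize(s['img'][:,:,::-1],None,fx=scale,fy=scale,interpolation=cv2.INTER_CUBIC))
def pose(s,obs=None):
    if 'tool_from_camera' in s:
        T=np.eye(4);T[:3,:3]=R.from_quat(obs['ee_rot']).as_matrix();T[:3,3]=obs['tool_pos']
        return T@np.array(s['tool_from_camera'])
    T=np.eye(4);a=np.array(s['attitude'],float)
    T[:3,:3]=a if a.shape==(3,3) else R.from_quat(a).as_matrix()
    T[:3,3]=s['xyz'];return T
def f(s): return s['img'].shape[0]/2/np.tan(np.radians(s['vertical_fov'])/2)
def ray(s,u,v,z,obs=None):
    T=pose(s,obs);d=T[:3,:3]@np.array([(u-s['cx'])/f(s),(v-s['cy'])/f(s),1]);o=T[:3,3]
    return o+d*(z-o[2])/d[2]
def proj(s,p,obs=None):
    T=pose(s,obs);c=T[:3,:3].T@(np.array(p)-T[:3,3]);return s['cx']+f(s)*c[0]/c[2],s['cy']+f(s)*c[1]/c[2]
E
python3 - <<'E'
from h import *
o=bot.get_obs();print({k:np.round(v,3) for k,v in o.items()})
for n in ['top','side','wrist']:
    s=bot.snapshot(n);save(n+'0',s)
    print(n,{k:v for k,v in s.items() if k!='img'})
    for t in ['green_lift','large_weight','orange_lift','green_lift_top']:
        for d in bot.cut_out(t,s):print(t,d['box'],d['confidence'])
E
```

```text
pics
{'clock': np.float64(0.0), 'q': array([ 1.112,  0.427,  0.074,  1.607, -0.034,  1.111, -0.067]), 'joint_vel': array([-0.   ,  0.   , -0.   , -0.   ,  0.001,  0.   ,  0.   ]), 'joint_torque': array([-2.0000e-03, -9.3582e+01,  3.6660e+00, -4.5417e+01, -4.9000e-02,
        2.1000e-02,  0.0000e+00]), 'tool_pos': array([ 0.205, -0.643,  0.224]), 'ee_rot': array([ 0.807, -0.59 , -0.001, -0.   ]), 'contact_force': array([-0.576, -0.616, -0.622]), 'moment': array([-0.056, -0.021,  0.028]), 'grip_width': np.float64(0.094)}
top {'vertical_fov': 53.370168934036954, 'cx': 245.7135892458634, 'cy': 193.35416598336084, 'xyz': array([ 0.31209504, -0.00164032,  0.88903541]), 'attitude': array([ 0.70588055, -0.70098485,  0.07175158, -0.07214297]), 'shot': 1}
green_lift [367.2, 219.4, 34.9, 29.9] 0.62
large_weight [255.6, 180.2, 14.2, 14.3] 0.7
orange_lift [152.2, 195.8, 36.7, 32.8] 0.66
green_lift_top [367.2, 218.9, 31.3, 29.7] 0.95
side {'vertical_fov': 49.18383454188723, 'cx': 261.23984610482887, 'cy': 192.1796086171342, 'xyz': array([0.05994239, 0.85507651, 0.62143805]), 'attitude': array([-0.20422077,  0.84264779, -0.48459293,  0.1157941 ]), 'shot': 2}
green_lift [319.8, 160.2, 23.0, 9.4] 0.46
large_weight [262.7, 223.5, 11.8, 13.8] 0.49
orange_lift [230.5, 234.9, 33.4, 29.9] 0.82
green_lift_top [319.7, 162.1, 23.4, 10.2] 0.6
wrist {'vertical_fov': 58.199611294106646, 'cx': 254.26219354312676, 'cy': 194.2848688422134, 'tool_from_camera': array([[ 9.99999787e-01, -6.28773032e-04,  1.75850424e-04,
        -8.66809111e-05],
       [ 5.53305338e-04,  9.59121593e-01,  2.82993752e-01,
        -8.29227182e-02],
       [-3.46600779e-04, -2.82993595e-01,  9.59121736e-01,
        -1.60620973e-01],
       [ 0.00000000e+00,  0.00000000e+00,  0.00000000e+00,
         1.00000000e+00]]), 'shot': 3}
```

View pics/top0.png

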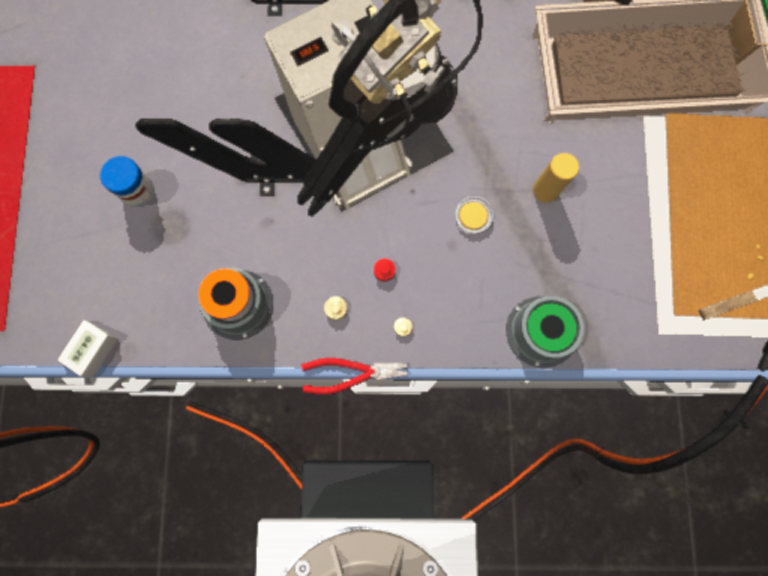

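View pics/side0.png

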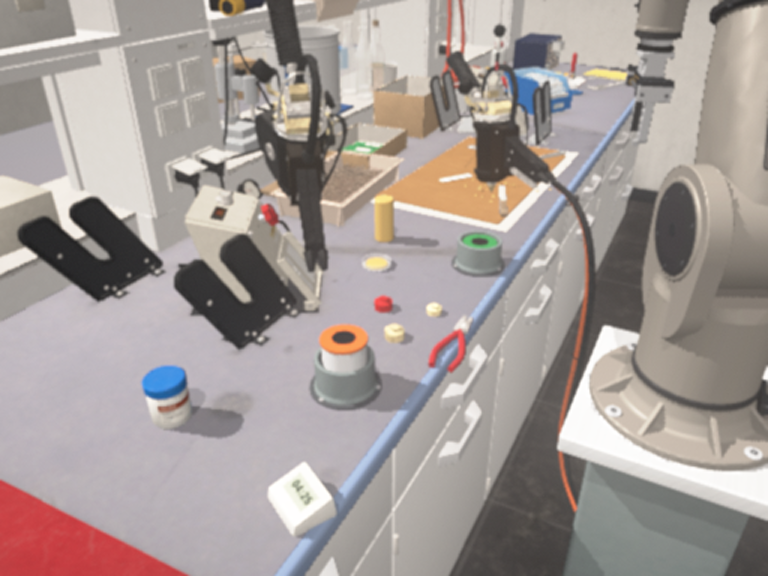

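View pics/wrist0.png

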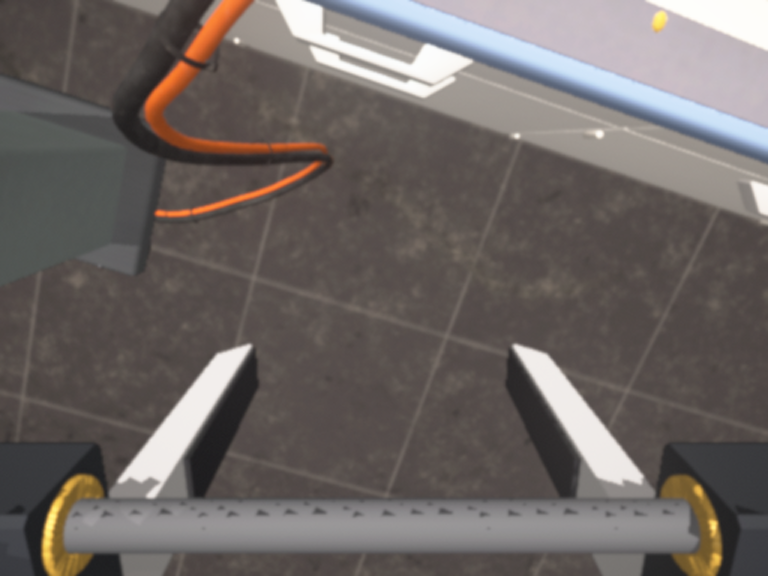

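The top view shows three candidate weights. Two are brass, at (335,308) and (403,326) in the enlarged picture, and one is red at (384,270). The green lift is at (548,328) and is down; the orange lift is at (225,295) and is up. The network's top-view box landed on the red look-alike. I'll check sizes in a crop.

Run:
```python
from h import *
s=bot.snapshot('top')
c=s['img'][165:232,200:290,::-1];cv2.imwrite('pics/crop0.png',cv2.resize(c,None,fx=8,fy=8,interpolation=cv2.INTER_CUBIC))
hsv=cv2.cvtColor(s['img'],cv2.COLOR_RGB2HSV)
m=((hsv[...,0]>12)&(hsv[...,0]<35)&(hsv[...,1]>60)).astype(np.uint8); m[:165]=0;m[232:]=0;m[:,:200]=0;m[:,290:]=0
n,l,st,ce=cv2.connectedComponentsWithStats(m)
for i in range(1,n):
    if st[i,4]>15:print(st[i],ce[i],ray(s,*ce[i],0.015))
for d in bot.cut_out('green_lift_top',s):
    print(d['box'],ray(s,*d['box'][:2],0.053))
m=((hsv[...,0]>40)&(hsv[...,0]<90)&(hsv[...,1]>120)&(hsv[...,2]>60)).astype(np.uint8); m[:180]=0;m[250:]=0;m[:,:320]=0;m[:,400:]=0
cs,_=cv2.findContours(m,0,2);c=max(cs,key=cv2.contourArea);e=cv2.fitEllipse(c);print(e,ray(s,*e[0],0.053))
for d in bot.cut_out('orange_lift',s):
    print(d['box'],ray(s,*d['box'][:2],0.07))
s=bot.snapshot('side')
for d in bot.cut_out('large_weight',s): print(d['box'],ray(s,*d['box'][:2],0.014))
for d in bot.cut_out('green_lift_top',s): print(d['box'],ray(s,*d['box'][:2],0.053))
```

```text
[216 199  16  14 164] [223.41463415 205.74390244] [0.46305127 0.05102755 0.015     ]
[263 212  12  12  59] [270.16949153 219.11864407] [ 0.43254361 -0.05729443  0.015     ]
[367.6, 219.2, 29.9, 28.5] [ 0.42862208 -0.26962174  0.053     ]
((367.698486328125, 217.7782745361328), (30.42996597290039, 32.85957336425781), 131.80494689941406) [ 0.43178315 -0.27002107  0.053     ]
[150.9, 195.7, 35.7, 33.8] [0.47472111 0.20668359 0.07      ]
[262.1, 224.1, 13.9, 10.1] [0.45860436 0.06937075 0.014     ]
[253.6, 202.9, 11.4, 9.1] [ 0.52605178 -0.01121802  0.014     ]
[319.4, 161.8, 20.4, 7.7] [ 0.42961588 -0.26100027  0.053     ]
```

View pics/crop0.png

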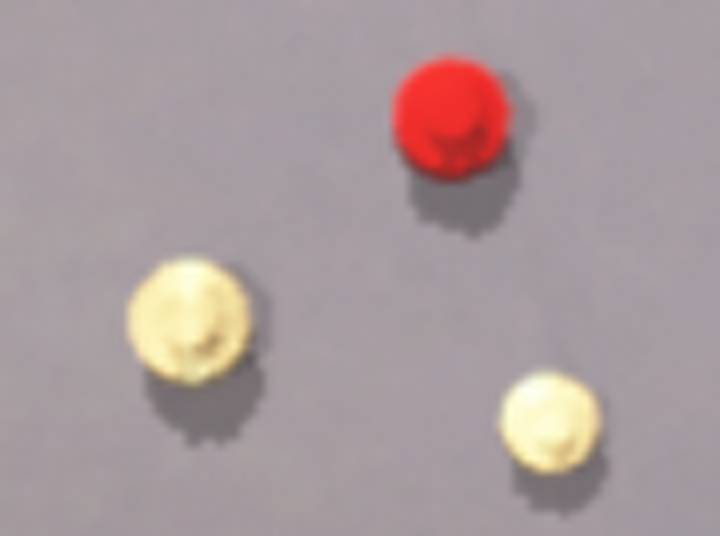

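The larger brass weight is the left one, at crop (190,320), about 15 px across against 12.5 px for the right one. Its top-view position is about (0.463, 0.052). The red one is the look-alike to avoid. I'll move to the green lift at about (0.43, -0.27), turning so the camera faces the robot.

```bash
python3 -m creep '[{"tx":-0.19,"ty":-0.22,"twist":-55,"jaw":0},{"tx":-0.19,"ty":-0.22,"twist":-55,"jaw":0},{"tx":-0.19,"ty":-0.22,"twist":-55,"jaw":0},{"tx":-0.19,"ty":-0.22,"twist":-55,"jaw":0},{"tx":-0.19,"ty":-0.22,"twist":-55,"jaw":0},{"tx":-0.19,"ty":-0.22,"twist":-55,"jaw":0},{"tx":-0.19,"ty":-0.22,"twist":-55,"jaw":0},{"tx":-0.19,"ty":-0.22,"twist":-55,"jaw":0}]'
cat >> h.py <<'E'
def go(x,y,z=None,az=None):
    """needed shift in tool axes from current pose to world x,y,z; az=desired azimuth of tool x (deg)"""
    o=bot.get_obs();M=R.from_quat(o['ee_rot']).as_matrix();p=o['tool_pos']
    d=M.T@(np.array([x,y,p[2] if z is None else z])-p)
    a=np.degrees(np.arctan2(M[1,0],M[0,0]))
    print('clock',round(o['clock'],2),'tcp',np.round(p,4),'az',round(a,1),'tilt z',np.round(M[:,2],3),'q',np.round(o['q'],2),'F',np.round(o['contact_force'],1),'grip',round(o['grip_width'],4))
    print('shift',np.round(d,4),'twist',None if az is None else round(-((az-a+180)%360-180),1))
E
python3 -c "
from h import *
go(0.430,-0.27,0.2,90)"
```

```text
clock 1.05 tcp [ 0.2051 -0.6431  0.2245] az -72.3 tilt z [ 0.  0. -1.] q [ 1.11  0.43  0.07  1.61 -0.03  1.11 -0.07] F [ 0.8 -0.4 -0.3] grip 0.094
shift [-0.2871 -0.3276  0.0245] twist -162.3validation failed for argument at $[0]...
```

```bash
python3 -m creep '[{"tx":-0.01,"ty":-0.01,"tz":0.0,"twist":-5,"jaw":0.05}]'; python3 -m creep --help | head -30
```

```text
clock: 1.13
tool_pos: [0.21, -0.6319, 0.2243]
ee_rot: [0.831, -0.556, -0.0, 0.001]
contact_force: [-0.7, 0.0, 0.4]
grip_width: 0.0902invalid input: not JSON, or not a number
```

```bash
python3 -m creep '[{"tx":-0.19,"ty":-0.22,"tz":0,"twist":-55,"jaw":0},{"tx":-0.19,"ty":-0.22,"tz":0,"twist":-55,"jaw":0},{"tx":-0.19,"ty":-0.22,"tz":0,"twist":-55,"jaw":0},{"tx":-0.19,"ty":-0.22,"tz":0,"twist":-55,"jaw":0},{"tx":-0.19,"ty":-0.22,"tz":0,"twist":-55,"jaw":0},{"tx":-0.19,"ty":-0.22,"tz":0,"twist":-55,"jaw":0},{"tx":-0.19,"ty":-0.22,"tz":0,"twist":-55,"jaw":0},{"tx":-0.19,"ty":-0.22,"tz":0,"twist":-55,"jaw":0}]'
python3 -c "
from h import *
go(0.430,-0.27,0.2,90)"
```

```text
clock: 1.8
tool_pos: [0.3449, -0.3639, 0.225]
ee_rot: [0.995, -0.1, 0.001, -0.0]
contact_force: [0.6, -0.7, -0.6]
grip_width: 0.0375
clock 1.8 tcp [ 0.3449 -0.3639  0.225 ] az -11.5 tilt z [ 0.001  0.001 -1.   ] q [ 0.91  0.15 -0.25  1.97  0.04  1.02  0.44] F [ 0.6 -0.7 -0.6] grip 0.0375
shift [ 0.0647 -0.109   0.0252] twist -101.5
```

```bash
python3 -m creep '[{"tx":0.065,"ty":-0.109,"tz":0.025,"twist":-56,"jaw":0},{"tx":0.065,"ty":-0.109,"tz":0.025,"twist":-56,"jaw":0},{"tx":0.065,"ty":-0.109,"tz":0.025,"twist":-56,"jaw":0},{"tx":0.065,"ty":-0.109,"tz":0.025,"twist":-56,"jaw":0},{"tx":0.065,"ty":-0.109,"tz":0.025,"twist":-56,"jaw":0},{"tx":0.065,"ty":-0.109,"tz":0.025,"twist":-56,"jaw":0},{"tx":0.065,"ty":-0.109,"tz":0.025,"twist":-56,"jaw":0},{"tx":0.065,"ty":-0.109,"tz":0.025,"twist":-56,"jaw":0}]'
cat >> h.py <<'E'
def green(s,o,z):
    hsv=cv2.cvtColor(s['img'],cv2.COLOR_RGB2HSV)
    m=((hsv[...,0]>45)&(hsv[...,0]<90)&(hsv[...,1]>120)&(hsv[...,2]>50)).astype(np.uint8)
    cs,_=cv2.findContours(m,0,2);c=cv2.convexHull(max(cs,key=cv2.contourArea))
    e=cv2.fitEllipse(c)
    P=np.array([ray(s,*q[0].astype(float),z,o)[:2] for q in c])
    (x,y),r=cv2.minEnclosingCircle(P.astype(np.float32))
    print('ellipse',np.round(e[0],1),np.round(e[1],1),'centre',np.round(ray(s,*e[0],z,o),4),'circle',round(x,4),round(y,4),'r',round(r,4))
E
python3 -c "
from h import *
go(0.430,-0.27,0.2,90)
o=bot.get_obs();s=bot.snapshot('wrist');save('w1',s);green(s,o,0.053)
for d in bot.cut_out('green_lift_top',s): print(d['box'],d['confidence'],ray(s,*d['box'][:2],0.053,o))
"
```

```text
clock: 2.47
tool_pos: [0.4281, -0.2776, 0.1995]
ee_rot: [0.927, 0.375, 0.0, 0.0]
contact_force: [0.1, -0.6, 0.5]
grip_width: 0.0001
clock 2.47 tcp [ 0.4281 -0.2776  0.1995] az 44.1 tilt z [ 0. -0. -1.] q [ 0.84  0.21 -0.45  1.97  0.11  0.98  1.11] F [ 0.1 -0.6  0.5] grip 0.0001
shift [ 0.0067 -0.0041 -0.0005] twist -45.9
ellipse [262.  182.2] [75.4 78.2] centre [ 0.4308 -0.27    0.053 ] circle 0.4317 -0.2707 r 0.0363
[263.2, 183.6, 73.9, 76.5] 0.71 [ 0.43252844 -0.27019952  0.053     ]
```

View pics/w1.png

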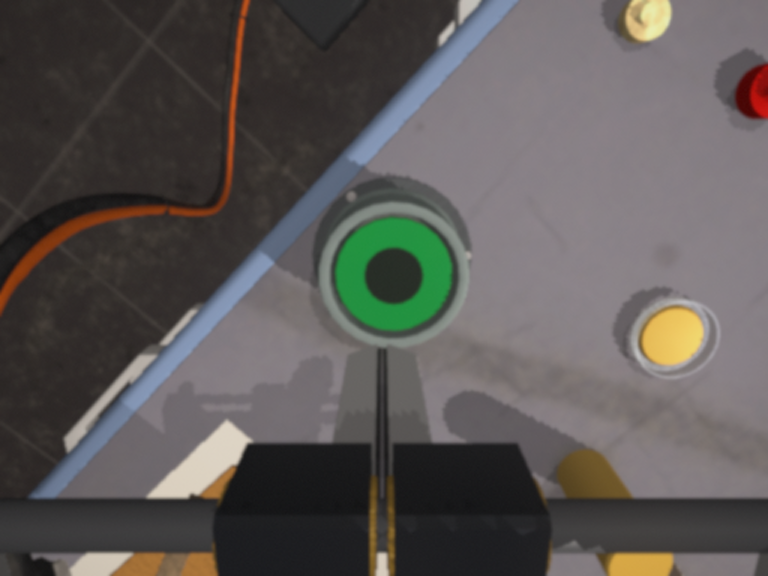

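The wrist view puts the green disc at (393,275), radius 36 mm as stated, so its centre is (0.431, -0.2705). That agrees with the top view. Next I press it.

```bash
python3 -c "
from h import *
go(0.431,-0.2705,0.078,90)"
python3 -m creep '[{"tx":0.007,"ty":-0.003,"tz":0.03,"twist":0,"jaw":0},{"tx":0.007,"ty":-0.003,"tz":0.07,"twist":0,"jaw":0},{"tx":0.007,"ty":-0.003,"tz":0.11,"twist":0,"jaw":0},{"tx":0.007,"ty":-0.003,"tz":0.123,"twist":0,"jaw":0},{"tx":0.007,"ty":-0.003,"tz":0.128,"twist":0,"jaw":0},{"tx":0.007,"ty":-0.003,"tz":0.132,"twist":0,"jaw":0},{"tx":0.007,"ty":-0.003,"tz":0.136,"twist":0,"jaw":0},{"tx":0.007,"ty":-0.003,"tz":0.136,"twist":0,"jaw":0}]'
python3 -c "
from h import *
go(0.431,-0.2705,0.062,90)"
```

```text
clock 2.57 tcp [ 0.428  -0.2778  0.1995] az 43.8 tilt z [ 0.  0. -1.] q [ 0.84  0.21 -0.45  1.97  0.11  0.98  1.11] F [-0.2  0.9  0.3] grip 0.0007
shift [ 0.0072 -0.0032  0.1215] twist -46.2
clock: 3.23
tool_pos: [0.4315, -0.2709, 0.0641]
ee_rot: [0.928, 0.372, 0.0, 0.0]
contact_force: [-1.7, 1.1, 3.7]
grip_width: 0.0006
clock 3.23 tcp [ 0.4315 -0.2709  0.0641] az 43.6 tilt z [ 0.001 -0.001 -1.   ] q [ 0.77  0.4  -0.41  2.09  0.24  0.7   0.97] F [-1.7  1.1  3.7] grip 0.0006
shift [-0.     -0.0006  0.0021] twist -46.4
```

```bash
python3 -m creep '[{"tx":0,"ty":0,"tz":0.002,"twist":0,"jaw":0},{"tx":0,"ty":0,"tz":0.0025,"twist":0,"jaw":0},{"tx":0,"ty":0,"tz":0.0025,"twist":0,"jaw":0}]'
```

```text
clock: 3.48
tool_pos: [0.4317, -0.2711, 0.0626]
ee_rot: [0.928, 0.372, 0.0, 0.001]
contact_force: [-6.2, 3.0, 19.8]
grip_width: 0.0001
```

```bash
python3 -m creep '[{"tx":0,"ty":0,"tz":-0.04,"twist":0,"jaw":0},{"tx":0,"ty":0,"tz":-0.08,"twist":0,"jaw":0},{"tx":0,"ty":0,"tz":-0.12,"twist":0,"jaw":0},{"tx":0,"ty":0,"tz":-0.15,"twist":-7,"jaw":0.06},{"tx":0,"ty":0,"tz":-0.15,"twist":-14,"jaw":0.06},{"tx":0,"ty":0,"tz":-0.15,"twist":-21,"jaw":0.06},{"tx":0,"ty":0,"tz":-0.15,"twist":-28,"jaw":0.06},{"tx":0,"ty":0,"tz":-0.15,"twist":-35,"jaw":0.06}]'
python3 -c "
from h import *
o=bot.get_obs();s=bot.snapshot('wrist');save('w2',s);green(s,o,0.092)
go(0.463,0.052,0.2,90)
s=bot.snapshot('side');save('s2',s)
"
```

```text
clock: 4.15
tool_pos: [0.4315, -0.2711, 0.2122]
ee_rot: [0.772, 0.636, 0.0, 0.001]
contact_force: [-0.0, 0.1, -0.6]
grip_width: 0.0302
ellipse [254.6 191.8] [80.2 83.5] centre [ 0.4299 -0.2706  0.092 ] circle 0.4309 -0.2707 r 0.0358
clock 4.2 tcp [ 0.4315 -0.271   0.2121] az 79.6 tilt z [ 0.002 -0.002 -1.   ] q [ 0.92  0.21 -0.54  1.96  0.13  1.    1.7 ] F [ 0.2 -0.5  0.9] grip 0.0346
shift [ 0.3234 -0.0274  0.0116] twist -10.4
```

View pics/w2.png

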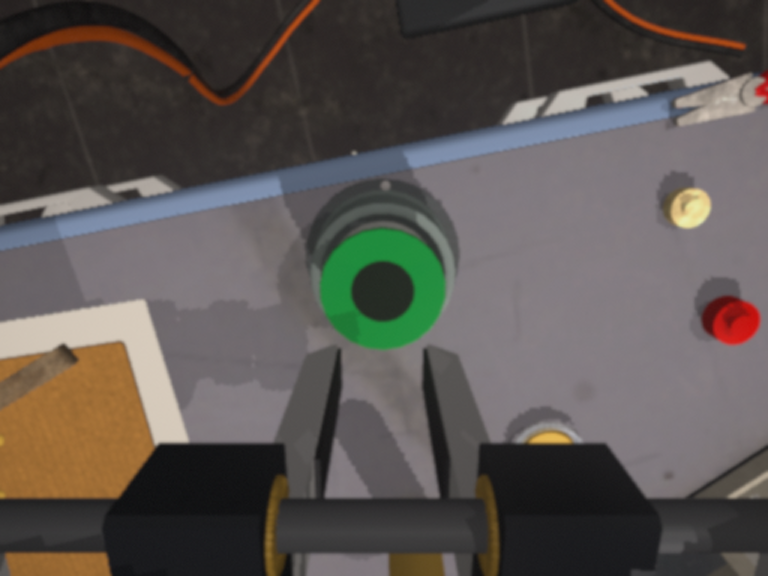

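View pics/s2.png

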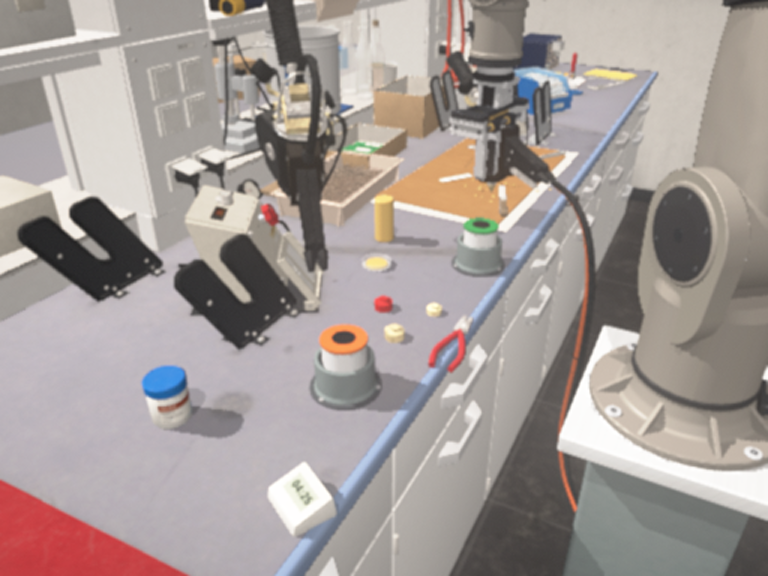

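The wrist and side views show the green lift up, with radius 35.8 mm at z = 0.092 and its centre at (0.431, -0.271). Now I go to the weight.

```bash
python3 -m creep '[{"tx":0.323,"ty":-0.03,"tz":0.012,"twist":-10,"jaw":0.06},{"tx":0.323,"ty":-0.03,"tz":0.012,"twist":-10,"jaw":0.06},{"tx":0.323,"ty":-0.03,"tz":0.012,"twist":-10,"jaw":0.06},{"tx":0.323,"ty":-0.03,"tz":0.012,"twist":-10,"jaw":0.06},{"tx":0.323,"ty":-0.03,"tz":0.012,"twist":-10,"jaw":0.06},{"tx":0.323,"ty":-0.03,"tz":0.012,"twist":-10,"jaw":0.06},{"tx":0.323,"ty":-0.03,"tz":0.012,"twist":-10,"jaw":0.06},{"tx":0.323,"ty":-0.03,"tz":0.012,"twist":-10,"jaw":0.06}]'
cat >> h.py <<'E'
def brass(s,o,z):
    hsv=cv2.cvtColor(s['img'],cv2.COLOR_RGB2HSV)
    m=((hsv[...,0]>12)&(hsv[...,0]<35)&(hsv[...,1]>60)&(hsv[...,2]>110)).astype(np.uint8)
    m=cv2.morphologyEx(m,cv2.MORPH_CLOSE,np.ones((7,7)))
    cs,_=cv2.findContours(m,0,2)
    for c in cs:
        if cv2.contourArea(c)<150: continue
        (x,y),r=cv2.minEnclosingCircle(c)
        e=cv2.fitEllipse(c)
        print('blob',np.round((x,y,r),1),'ell',np.round(e[0],1),np.round(e[1],1),np.round(ray(s,*e[0],z,o),4))
E
python3 -c "
from h import *
o=bot.get_obs();s=bot.snapshot('wrist');save('w3',s);brass(s,o,0.010)
for d in bot.cut_out('large_weight',s): print(d['box'],d['confidence'],ray(s,*d['box'][:2],0.01,o))
go(0.463,0.052,0.2,90)
"
```

```text
clock: 4.92
tool_pos: [0.4651, 0.055, 0.1997]
ee_rot: [0.717, 0.697, 0.001, 0.001]
contact_force: [0.7, 0.3, 0.3]
grip_width: 0.0598
blob [ 67.5 293.   14.5] ell [ 66.8 292.4] [ 8.4 27.2] [ 0.5986 -0.1656  0.01  ]
blob [250.  175.8  17.1] ell [250.  175.7] [33.2 33.5] [0.466  0.0505 0.01  ]
blob [437.9 200.1  45.8] ell [437.6 198.9] [77.1 90. ] [0.4969 0.2491 0.01  ]
blob [147.1 149.5  14.6] ell [146.6 150.1] [26.3 28.4] [ 0.4362 -0.0541  0.01  ]
[184.6, 228.6, 33.5, 28.9] 0.65 [ 0.52323228 -0.02267481  0.01      ]
[251.1, 176.1, 34.1, 31.2] 0.62 [0.46643108 0.05166178 0.01      ]
clock 5.02 tcp [0.4654 0.0573 0.1998] az 88.8 tilt z [ 0.002  0.002 -1.   ] q [ 0.48  0.19 -0.81  2.04  0.16  0.97  1.14] F [ 0.8 -0.6 -0. ] grip 0.0601
shift [-0.0054 -0.0023 -0.0002] twist -1.2
```

View pics/w3.png

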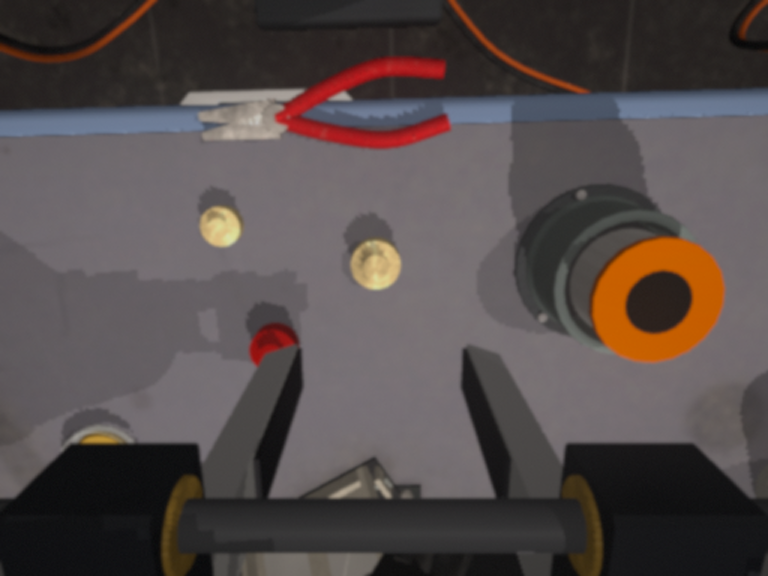

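The wrist view shows the large weight at (375,264), which is (0.466, 0.051) in the world. The small weight is at (220,226), the red one at (273,345), and the orange lift is well clear to the right. I descend with the jaws at 60 mm, in y.

```bash
python3 -c "
from h import *
go(0.4655,0.051,0.0215,90)"
python3 -m creep '[{"tx":-0.006,"ty":0,"tz":0.01,"twist":-1,"jaw":0.06},{"tx":-0.006,"ty":0,"tz":0.04,"twist":-1,"jaw":0.06},{"tx":-0.006,"ty":0,"tz":0.08,"twist":-1,"jaw":0.06},{"tx":-0.006,"ty":0,"tz":0.12,"twist":-1,"jaw":0.06},{"tx":-0.006,"ty":0,"tz":0.14,"twist":-1,"jaw":0.06},{"tx":-0.006,"ty":0,"tz":0.14,"twist":-1,"jaw":0.06}]'
python3 -c "
from h import *
o=bot.get_obs();s=bot.snapshot('wrist');save('w4',s);brass(s,o,0.012)
go(0.4655,0.051,0.0215,90)"
```

```text
clock 5.02 tcp [0.4654 0.0573 0.1998] az 88.8 tilt z [ 0.002  0.002 -1.   ] q [ 0.48  0.19 -0.81  2.04  0.16  0.97  1.14] F [ 0.8 -0.6 -0. ] grip 0.0601
shift [-6.600e-03 -1.000e-04  1.783e-01] twist -1.2
clock: 5.52
tool_pos: [0.462, 0.0439, 0.0549]
ee_rot: [0.71, 0.704, -0.002, -0.002]
contact_force: [-1.7, -0.3, -0.3]
grip_width: 0.0599
blob [265.1 235.   27.4] ell [265.1 235.2] [51.1 54.3] [0.4665 0.0508 0.012 ]
blob [ 97.8 189.   25.3] ell [ 96.1 191. ] [41.  49.6] [ 0.4363 -0.053   0.012 ]
clock 5.57 tcp [0.4633 0.0446 0.0573] az 89.5 tilt z [-0.004 -0.    -1.   ] q [ 0.36  0.41 -0.7   2.17  0.41  0.7   0.95] F [ 0.6 -0.5  1.2] grip 0.0599
shift [0.0064 0.0023 0.0358] twist -0.5
```

View pics/w4.png

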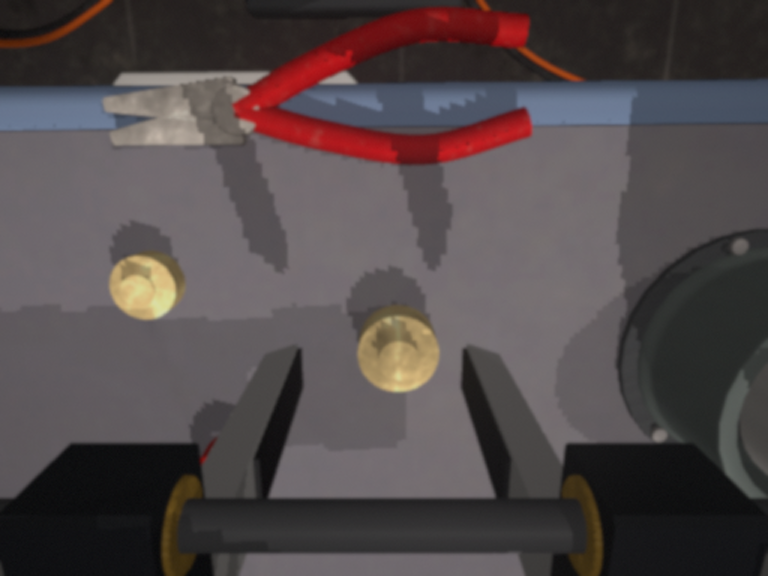

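```bash
python3 -m creep '[{"tx":0.004,"ty":0.002,"tz":0,"twist":0,"jaw":0.06},{"tx":0.004,"ty":0.002,"tz":0,"twist":0,"jaw":0.06},{"tx":0.004,"ty":0.002,"tz":0,"twist":0,"jaw":0.06},{"tx":0.004,"ty":0.002,"tz":0,"twist":0,"jaw":0.06}]'
python3 -c "
from h import *
o=bot.get_obs();s=bot.snapshot('wrist');brass(s,o,0.012)
go(0.466,0.051,0.0215,90)"
```

```text
clock: 5.9
tool_pos: [0.4677, 0.0497, 0.0602]
ee_rot: [0.709, 0.705, 0.001, 0.001]
contact_force: [-1.1, 0.6, -0.2]
grip_width: 0.0601
blob [255.6 222.7  27.1] ell [255.8 223. ] [51.3 53.3] [0.4662 0.0507 0.012 ]
blob [ 90.9 177.   25.2] ell [ 89.3 178.9] [40.5 49.5] [ 0.4362 -0.0528  0.012 ]
clock 5.95 tcp [0.4675 0.0497 0.06  ] az 89.7 tilt z [ 0.002 -0.    -1.   ] q [ 0.35  0.41 -0.7   2.16  0.41  0.7   0.94] F [0.2 0.2 0.9] grip 0.06
shift [ 0.0013 -0.0015  0.0385] twist -0.3
```

```bash
python3 -m creep '[{"tx":0.001,"ty":-0.001,"tz":0.02,"twist":0,"jaw":0.06},{"tx":0.001,"ty":-0.001,"tz":0.035,"twist":0,"jaw":0.06},{"tx":0.001,"ty":-0.001,"tz":0.038,"twist":0,"jaw":0.06},{"tx":0.001,"ty":-0.001,"tz":0.038,"twist":0,"jaw":0.06},{"tx":0.001,"ty":-0.001,"tz":0.038,"twist":0,"jaw":0.06}]'
python3 -c "
from h import *
go(0.466,0.051,0.0215,90)"
```

```text
clock: 6.37
tool_pos: [0.4661, 0.0511, 0.0216]
ee_rot: [0.709, 0.705, 0.0, 0.0]
contact_force: [0.3, 0.3, 0.1]
grip_width: 0.0598
clock 6.37 tcp [0.4661 0.0511 0.0216] az 89.7 tilt z [ 0.  0. -1.] q [ 0.3   0.47 -0.65  2.18  0.49  0.63  0.87] F [0.3 0.3 0.1] grip 0.0598
shift [-0.0001 -0.0001  0.0001] twist -0.3
```

```bash
python3 -m creep '[{"tx":0,"ty":0,"tz":0,"twist":0,"jaw":0.02},{"tx":0,"ty":0,"tz":0,"twist":0,"jaw":0.02},{"tx":0,"ty":0,"tz":0,"twist":0,"jaw":0.02},{"tx":0,"ty":0,"tz":0,"twist":0,"jaw":0.02},{"tx":0,"ty":0,"tz":0,"twist":0,"jaw":0.02},{"tx":0,"ty":0,"tz":0,"twist":0,"jaw":0.02},{"tx":0,"ty":0,"tz":0,"twist":0,"jaw":0.02}]'
python3 -m creep '[{"tx":0,"ty":0,"tz":-0.02,"twist":0,"jaw":0.02},{"tx":0,"ty":0,"tz":-0.06,"twist":0,"jaw":0.02},{"tx":0,"ty":0,"tz":-0.1,"twist":0,"jaw":0.02},{"tx":0,"ty":0,"tz":-0.14,"twist":0,"jaw":0.02},{"tx":0,"ty":0,"tz":-0.16,"twist":0,"jaw":0.02},{"tx":0,"ty":0,"tz":-0.16,"twist":0,"jaw":0.02}]'
python3 -c "
from h import *
o=bot.get_obs();s=bot.snapshot('wrist');save('w5',s)
go(0.431,-0.2708,0.182,90)"
```

```text
clock: 6.95
tool_pos: [0.4661, 0.0509, 0.0213]
ee_rot: [0.709, 0.705, 0.0, 0.0]
contact_force: [-1.0, 0.1, 6.5]
grip_width: 0.0332
clock: 7.45
tool_pos: [0.4678, 0.0513, 0.1852]
ee_rot: [0.709, 0.705, 0.002, 0.002]
contact_force: [2.0, -0.1, -1.1]
grip_width: 0.0328
clock 7.5 tcp [0.4669 0.0507 0.1828] az 89.6 tilt z [ 0.004 -0.001 -1.   ] q [ 0.49  0.22 -0.82  2.06  0.2   0.94  1.13] F [-0.3 -0.1 -2.1] grip 0.033
shift [-0.3218 -0.0339  0.001 ] twist -0.4
```

View pics/w5.png

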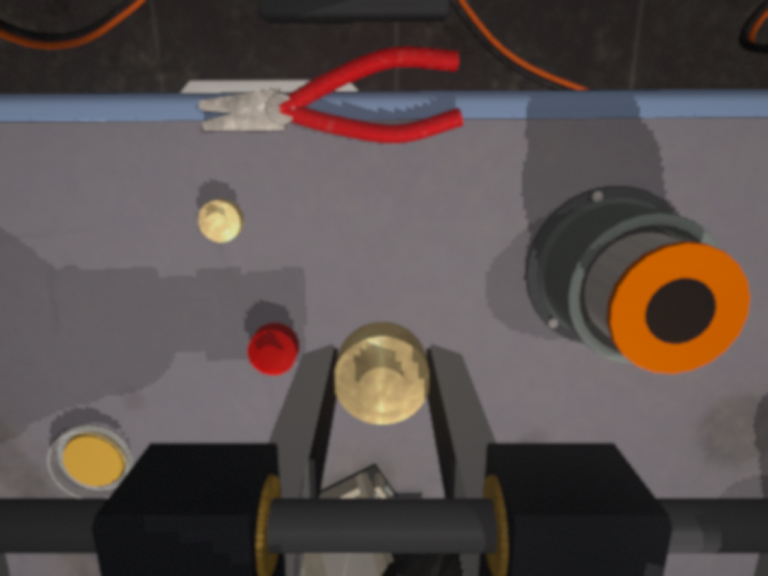

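The weight is held upright between the jaws, at about (382,375), with the grip at 33 mm. I carry it to the lift.

```bash
python3 -m creep '[{"tx":-0.02,"ty":-0.004,"tz":0,"twist":0,"jaw":0.02},{"tx":-0.06,"ty":-0.01,"tz":0,"twist":0,"jaw":0.02},{"tx":-0.1,"ty":-0.014,"tz":0,"twist":0,"jaw":0.02},{"tx":-0.14,"ty":-0.018,"tz":0,"twist":0,"jaw":0.02},{"tx":-0.18,"ty":-0.022,"tz":0,"twist":0,"jaw":0.02},{"tx":-0.22,"ty":-0.026,"tz":0,"twist":0,"jaw":0.02},{"tx":-0.25,"ty":-0.03,"tz":0,"twist":0,"jaw":0.02},{"tx":-0.27,"ty":-0.034,"tz":0,"twist":0,"jaw":0.02}]'
python3 -m creep '[{"tx":-0.02,"ty":0,"tz":0,"twist":0,"jaw":0.02},{"tx":-0.04,"ty":0,"tz":0,"twist":0,"jaw":0.02},{"tx":-0.051,"ty":0,"tz":0,"twist":0,"jaw":0.02},{"tx":-0.051,"ty":0,"tz":0,"twist":0,"jaw":0.02},{"tx":-0.051,"ty":0,"tz":0,"twist":0,"jaw":0.02},{"tx":-0.051,"ty":0,"tz":0,"twist":0,"jaw":0.02}]'
python3 -c "
from h import *
o=bot.get_obs();s=bot.snapshot('wrist');save('w6',s);green(s,o,0.092)
go(0.431,-0.2708,0.1145,90)"
```

```text
clock: 8.17
tool_pos: [0.4287, -0.222, 0.1793]
ee_rot: [0.71, 0.704, -0.001, -0.001]
contact_force: [0.6, 0.2, -0.9]
grip_width: 0.0332
clock: 8.67
tool_pos: [0.4301, -0.2686, 0.1804]
ee_rot: [0.709, 0.706, 0.0, -0.001]
contact_force: [0.1, 0.9, -1.8]
grip_width: 0.0332
ellipse [251.3 203.5] [84.  93.2] centre [ 0.4282 -0.2708  0.092 ] circle 0.4305 -0.2708 r 0.0357
clock 8.72 tcp [ 0.4302 -0.2686  0.1807] az 89.8 tilt z [-0.     0.001 -1.   ] q [ 0.96  0.25 -0.6   1.99  0.18  0.95  1.83] F [ 0.8  0.3 -1. ] grip 0.0331
shift [-0.0022  0.0009  0.0662] twist -0.2
```

View pics/w6.png

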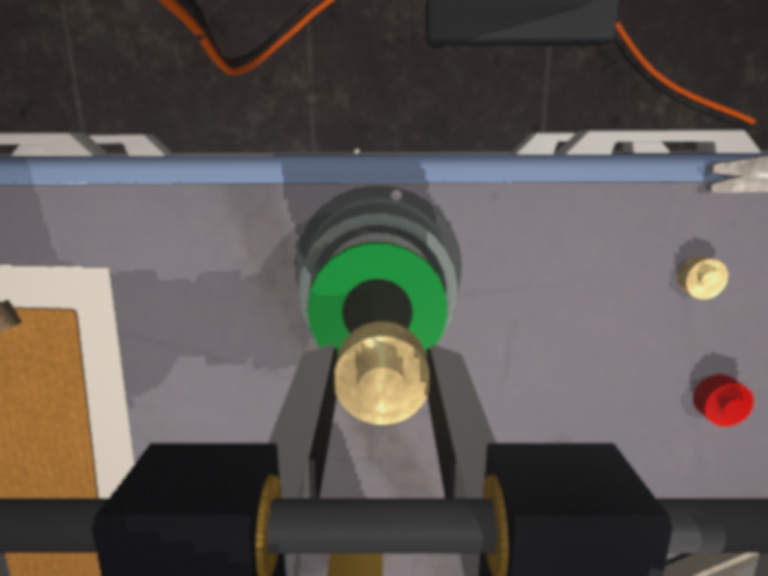

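```bash
python3 -m creep '[{"tx":-0.002,"ty":0.0,"tz":0.02,"twist":0,"jaw":0.02},{"tx":-0.002,"ty":0.001,"tz":0.045,"twist":0,"jaw":0.02},{"tx":-0.002,"ty":0.001,"tz":0.06,"twist":0,"jaw":0.02},{"tx":-0.002,"ty":0.001,"tz":0.064,"twist":0,"jaw":0.02},{"tx":-0.002,"ty":0.001,"tz":0.064,"twist":0,"jaw":0.02},{"tx":-0.002,"ty":0.001,"tz":0.064,"twist":0,"jaw":0.02}]'
python3 -c "
from h import *
go(0.431,-0.2708,0.113,90)"
```

```text
clock: 9.22
tool_pos: [0.4316, -0.2715, 0.1177]
ee_rot: [0.709, 0.706, 0.0, 0.0]
contact_force: [-0.2, -0.2, -0.2]
grip_width: 0.0329
clock 9.22 tcp [ 0.4316 -0.2715  0.1177] az 89.7 tilt z [ 0. -0. -1.] q [ 0.92  0.34 -0.58  2.04  0.25  0.82  1.77] F [-0.2 -0.2 -0.2] grip 0.0329
shift [ 0.0006 -0.0006  0.0047] twist -0.3
```

```bash
python3 -m creep '[{"tx":0,"ty":0,"tz":0.002,"twist":0,"jaw":0.02},{"tx":0,"ty":0,"tz":0.004,"twist":0,"jaw":0.02},{"tx":0,"ty":0,"tz":0.005,"twist":0,"jaw":0.02},{"tx":0,"ty":0,"tz":0.005,"twist":0,"jaw":0.02},{"tx":0,"ty":0,"tz":0.005,"twist":0,"jaw":0.02}]'
```

```text
clock: 9.63
tool_pos: [0.4315, -0.2721, 0.1124]
ee_rot: [0.709, 0.705, 0.0, 0.0]
contact_force: [1.4, 0.6, 0.4]
grip_width: 0.0333
```

```bash
python3 -m creep '[{"tx":0,"ty":0,"tz":0,"twist":0,"jaw":0.036},{"tx":0,"ty":0,"tz":0,"twist":0,"jaw":0.04},{"tx":0,"ty":0,"tz":0,"twist":0,"jaw":0.05},{"tx":0,"ty":0,"tz":0,"twist":0,"jaw":0.055},{"tx":0,"ty":0,"tz":0,"twist":0,"jaw":0.055},{"tx":0,"ty":0,"tz":0,"twist":0,"jaw":0.055}]'
python3 -m creep '[{"tx":0,"ty":0,"tz":-0.02,"twist":0,"jaw":0.055},{"tx":0,"ty":0,"tz":-0.05,"twist":0,"jaw":0.055},{"tx":0,"ty":0,"tz":-0.08,"twist":0,"jaw":0.04},{"tx":0,"ty":0,"tz":-0.08,"twist":0,"jaw":0.0},{"tx":0,"ty":0,"tz":-0.08,"twist":0,"jaw":0.0}]'
python3 -c "
from h import *
o=bot.get_obs();s=bot.snapshot('wrist');save('w7',s);brass(s,o,0.102)
go(0.431,-0.2708,0.113,90)
s=bot.snapshot('side');save('s7',s)"
```

```text
clock: 10.13
tool_pos: [0.431, -0.2719, 0.1119]
ee_rot: [0.709, 0.705, 0.0, -0.0]
contact_force: [0.1, -1.5, 0.7]
grip_width: 0.0545
clock: 10.55
tool_pos: [0.4318, -0.2724, 0.1934]
ee_rot: [0.709, 0.705, 0.0, 0.001]
contact_force: [-0.0, 0.3, -0.0]
grip_width: 0.0386
blob [ 28.5 376.   25.5] ell [ 29.9 384. ] [ 46.2 203.8] [ 0.6032 -0.4784  0.102 ]
blob [ 29.5 264.5  72.7] ell [ 32.3 278.5] [ 80.8 175. ] [ 0.495  -0.4556  0.102 ]
blob [255.  203.6  23.1] ell [255.1 203.7] [44.4 45.2] [ 0.4313 -0.272   0.102 ]
blob [466.2 179.6  16.2] ell [467.5 179.7] [24.2 30. ] [ 0.4132 -0.1123  0.102 ]
clock 10.6 tcp [ 0.4311 -0.2721  0.1922] az 89.7 tilt z [ 0.001 -0.001 -1.   ] q [ 0.97  0.24 -0.61  1.98  0.17  0.97  1.84] F [-0.1  0.5  0.9] grip 0.0345
shift [ 0.0014 -0.0001  0.0792] twist -0.3
```

View pics/w7.png

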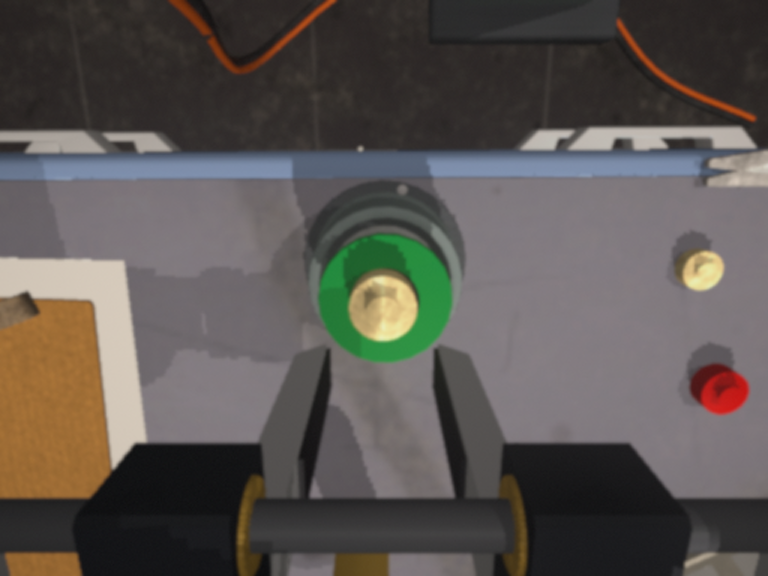

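View pics/s7.png

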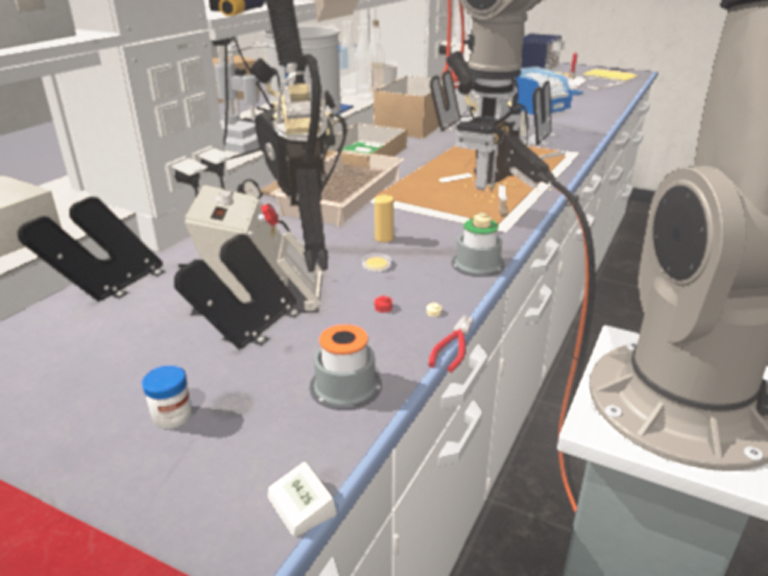

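The weight stands centred on the raised platform, at (383,305), which is (0.431, -0.272) in the world. Now I press on its knob with closed fingertips.

```bash
python3 -m creep '[{"tx":0,"ty":0,"tz":0,"twist":0,"jaw":0},{"tx":0,"ty":0,"tz":0.01,"twist":0,"jaw":0},{"tx":0,"ty":0,"tz":0.02,"twist":0,"jaw":0},{"tx":0,"ty":0,"tz":0.035,"twist":0,"jaw":0},{"tx":0,"ty":0,"tz":0.045,"twist":0,"jaw":0},{"tx":0,"ty":0,"tz":0.045,"twist":0,"jaw":0},{"tx":0,"ty":0,"tz":0.045,"twist":0,"jaw":0}]'
python3 -c "
from h import *
go(0.4313,-0.272,0.0855,90)"
```

```text
clock: 11.23
tool_pos: [0.4307, -0.2714, 0.146]
ee_rot: [0.709, 0.705, 0.0, -0.001]
contact_force: [0.3, -0.4, 0.3]
grip_width: 0.0003
clock 11.23 tcp [ 0.4307 -0.2714  0.146 ] az 89.7 tilt z [-0.001  0.002 -1.   ] q [ 0.95  0.3  -0.59  2.02  0.22  0.88  1.8 ] F [ 0.3 -0.4  0.3] grip 0.0003
shift [-0.0007  0.0007  0.0605] twist -0.3
```

```bash
python3 -m creep '[{"tx":0,"ty":0,"tz":0.008,"twist":0,"jaw":0},{"tx":0,"ty":0,"tz":0.014,"twist":0,"jaw":0},{"tx":0,"ty":0,"tz":0.02,"twist":0,"jaw":0},{"tx":0,"ty":0,"tz":0.026,"twist":0,"jaw":0},{"tx":0,"ty":0,"tz":0.032,"twist":0,"jaw":0},{"tx":0,"ty":0,"tz":0.038,"twist":0,"jaw":0},{"tx":0,"ty":0,"tz":0.042,"twist":0,"jaw":0},{"tx":0,"ty":0,"tz":0.042,"twist":0,"jaw":0}]'
python3 -c "
from h import *
go(0.4313,-0.272,0.0855,90)
s=bot.snapshot('side');cv2.imwrite('pics/s8.png',cv2.resize(s['img'][120:200,270:370,::-1],None,fx=7,fy=7,interpolation=cv2.INTER_CUBIC))"
```

```text
clock: 11.9
tool_pos: [0.4307, -0.2716, 0.1041]
ee_rot: [0.709, 0.705, -0.0, -0.001]
contact_force: [0.4, -0.0, 1.1]
grip_width: 0.0002
clock 11.9 tcp [ 0.4307 -0.2716  0.1041] az 89.7 tilt z [-0.001  0.001 -1.   ] q [ 0.92  0.36 -0.57  2.05  0.27  0.8   1.75] F [ 0.4 -0.   1.1] grip 0.0002
shift [-0.0004  0.0007  0.0186] twist -0.3
```

View pics/s8.png

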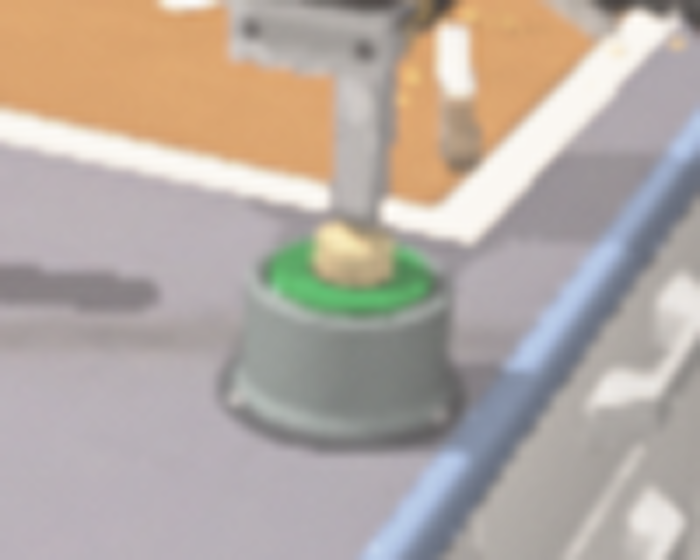

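The platform is going down under the weight, which stays upright. I continue to the stop in small steps.

```bash
python3 -m creep '[{"tx":0,"ty":0,"tz":0.005,"twist":0,"jaw":0},{"tx":0,"ty":0,"tz":0.01,"twist":0,"jaw":0},{"tx":0,"ty":0,"tz":0.014,"twist":0,"jaw":0},{"tx":0,"ty":0,"tz":0.016,"twist":0,"jaw":0},{"tx":0,"ty":0,"tz":0.016,"twist":0,"jaw":0}]'
python3 -m creep '[{"tx":0,"ty":0,"tz":0.001,"twist":0,"jaw":0},{"tx":0,"ty":0,"tz":0.002,"twist":0,"jaw":0},{"tx":0,"ty":0,"tz":0.002,"twist":0,"jaw":0}]'
```

```text
clock: 12.37
tool_pos: [0.432, -0.2722, 0.0901]
ee_rot: [0.709, 0.705, 0.0, 0.001]
contact_force: [1.5, 0.6, 2.3]
grip_width: 0.0006
clock: 12.62
tool_pos: [0.4311, -0.2719, 0.0868]
ee_rot: [0.709, 0.705, 0.0, 0.0]
contact_force: [1.0, -0.8, 2.5]
grip_width: 0.0005
```

```bash
python3 -m creep '[{"tx":0,"ty":0,"tz":0.001,"twist":0,"jaw":0},{"tx":0,"ty":0,"tz":0.002,"twist":0,"jaw":0},{"tx":0,"ty":0,"tz":0.002,"twist":0,"jaw":0}]'
```

```text
clock: 12.87
tool_pos: [0.4313, -0.2719, 0.0853]
ee_rot: [0.709, 0.705, -0.0, 0.0]
contact_force: [-0.4, -0.1, 12.4]
grip_width: 0.0007
```

The force rose steeply to 12 N at z = 0.0853, where the stop was expected. I back off gently.

```bash
python3 -m creep '[{"tx":0,"ty":0,"tz":-0.005,"twist":0,"jaw":0},{"tx":0,"ty":0,"tz":-0.01,"twist":0,"jaw":0},{"tx":0,"ty":0,"tz":-0.018,"twist":0,"jaw":0},{"tx":0,"ty":0,"tz":-0.04,"twist":0,"jaw":0},{"tx":0,"ty":0,"tz":-0.08,"twist":0,"jaw":0},{"tx":0,"ty":0,"tz":-0.12,"twist":0,"jaw":0},{"tx":0,"ty":0,"tz":-0.13,"twist":0,"jaw":0},{"tx":0,"ty":0,"tz":-0.13,"twist":0,"jaw":0}]'
python3 -c "
from h import *
o=bot.get_obs();s=bot.snapshot('wrist');save('w9',s);brass(s,o,0.063);green(s,o,0.053)
go(0.431,-0.2708,0.113,90)
s=bot.snapshot('side');cv2.imwrite('pics/s9.png',cv2.resize(s['img'][120:280,200:370,::-1],None,fx=4,fy=4,interpolation=cv2.INTER_CUBIC))"
```

```text
clock: 13.53
tool_pos: [0.4324, -0.2726, 0.2187]
ee_rot: [0.709, 0.705, 0.0, 0.003]
contact_force: [-0.4, -0.0, 0.4]
grip_width: 0.0003
blob [ 48.5 376.   45. ] ell [ 48.8 378.6] [ 85.8 134.1] [ 0.6623 -0.5092  0.063 ]
blob [ 43.5 260.5  82.8] ell [ 37.1 280.2] [101.3 189.5] [ 0.5356 -0.4989  0.063 ]
blob [255.3 181.9  18.7] ell [255.2 181.5] [35.7 36.8] [ 0.4313 -0.2723  0.063 ]
blob [453.7 172.8  14.6] ell [454.6 173.2] [22.7 27.9] [ 0.4242 -0.0854  0.063 ]
ellipse [256.6 178.2] [71.  73.9] centre [ 0.4305 -0.2709  0.053 ] circle 0.4314 -0.271 r 0.0362
clock 13.58 tcp [ 0.4315 -0.2723  0.2167] az 89.7 tilt z [ 0.002 -0.002 -1.   ] q [ 0.98  0.21 -0.62  1.95  0.15  1.02  1.86] F [ 0.3  0.6 -0.8] grip 0.0003
shift [ 0.0017 -0.0007  0.1037] twist -0.3
```

View pics/w9.png

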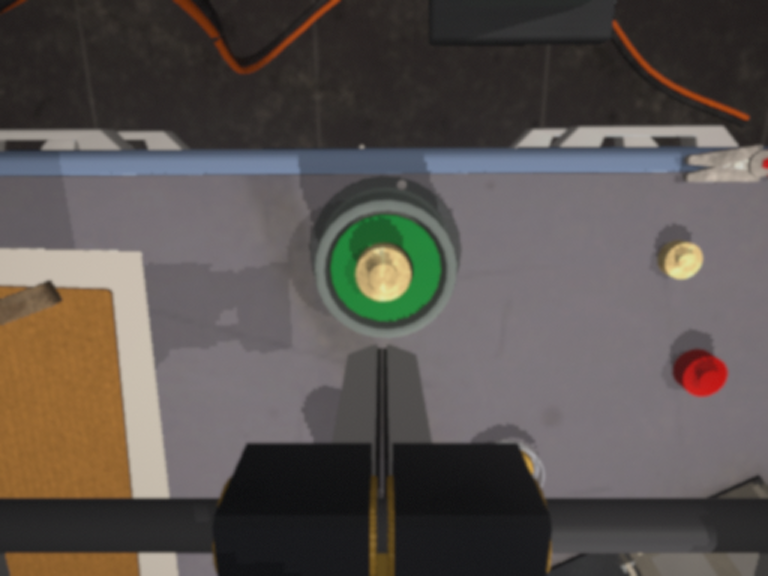

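View pics/s9.png

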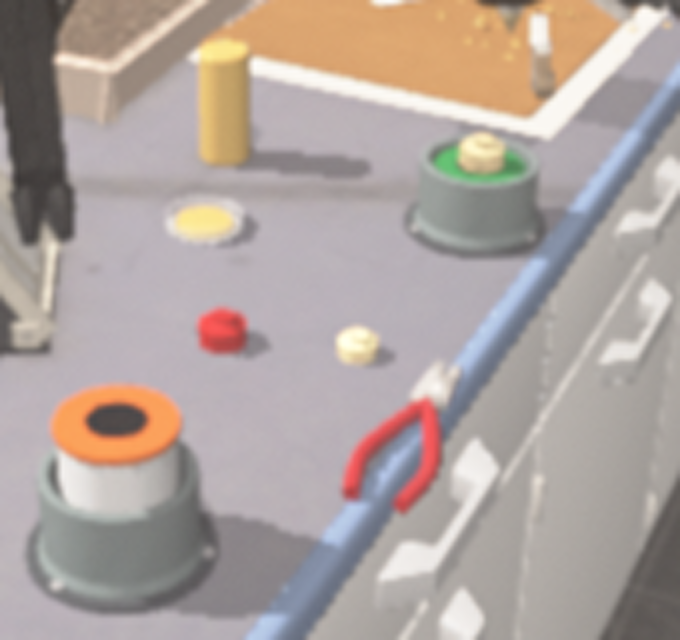

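The green lift is latched down, with the weight upright and 1–2 mm off its centre. The orange lift is still up. I let things settle for half a second and hand in.

```bash
python3 -m creep '[{"tx":0,"ty":0,"tz":-0.01,"twist":0,"jaw":0},{"tx":0,"ty":0,"tz":-0.01,"twist":0,"jaw":0},{"tx":0,"ty":0,"tz":-0.01,"twist":0,"jaw":0},{"tx":0,"ty":0,"tz":-0.01,"twist":0,"jaw":0},{"tx":0,"ty":0,"tz":-0.01,"twist":0,"jaw":0},{"tx":0,"ty":0,"tz":-0.01,"twist":0,"jaw":0}]'
python3 -c "
from h import *
o=bot.get_obs();s=bot.snapshot('wrist');brass(s,o,0.063);green(s,o,0.053)
print(bot.job_done())"
```

```text
clock: 14.13
tool_pos: [0.4309, -0.2717, 0.2246]
ee_rot: [0.709, 0.705, 0.0, -0.0]
contact_force: [-0.0, -1.3, 1.0]
grip_width: 0.0008
blob [ 48.5 376.   45. ] ell [ 48.9 379.1] [ 85.8 143. ] [ 0.6647 -0.5104  0.063 ]
blob [ 43.5 261.   82.4] ell [ 36.9 281.8] [104.4 192.4] [ 0.538 -0.501  0.063]
blob [253.8 182.5  18.4] ell [253.6 182.2] [35.  35.9] [ 0.4312 -0.2723  0.063 ]
blob [448.7 174.4  14.3] ell [449.4 174.1] [22.3 27.3] [ 0.4242 -0.0848  0.063 ]
ellipse [255.1 178.9] [69.6 72.6] centre [ 0.4304 -0.2709  0.053 ] circle 0.4312 -0.271 r 0.0361
the job is handed in; nothing more can be done
None
```

The larger brass weight is parked on the green lift, which is latched down, and the job was handed in at about 14 s. I pressed the green lift to its stop (20 N) and it sprang up. I then set the weight on the middle of the raised platform, pressed its knob to the stop (12 N), let go and raised the arm clear.

**Last checks:**
- **Green lift:** the wrist picture fits the platform's stated size at its latched height (radius 36.1 mm measured, 36 mm stated).
- **Weight:** it stands upright about 1.5 mm off the platform's centre, and had not moved between the two last pictures.
- **Orange lift:** the side view showed it still up.
- **Robot:** the arm is clear, with the gripper about 0.15 m above the weight.

**Failures and disagreements:**
- The first move command was refused because a row left out a value; nothing moved.
- In the first top picture the network took the red look-alike for the weight. I told the brass weights apart by size in an enlarged crop.
- The first side-camera positions differed from the top view by 9 mm for the lift and about 18 mm for the weight. I relied on the top and wrist cameras, which agreed with each other to about 3 mm.

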